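# Counterweight the cast jig, unlatch its beam and hold it up

## Robot

A 7-joint arm with a two-finger parallel gripper is mounted at the origin on the work surface. World frame = base frame: x ahead of the robot, y to its left, z up, the work surface at z = 0. Lengths are in m, angles in rad, forces in N, time in s.
With the tool pointing down it reaches from about 0.425 to 0.925 m from the base axis. Payload 6.8 kg.
Tool frame: the origin (TCP) lies at the centre of the arm's flange, where the gripper is bolted on; the fingertips stand 173 mm ahead of it and the grasp point (between the pads) lies 155 mm ahead of it (finger_overhang is the distance from the TCP to the fingertips, in m); y points along the fingers, z is the direction in which the jaws open and shut, and the axes are right-handed (so a half turn about y gives the same grasp; the last joint's range is limited). The gripper opens to 85 mm and grips with 20 to 120 N. Pads are 22 mm wide; open, the fingers measure 114 mm over their backs; the gripper's body (76 mm by 85 mm) begins 54 mm behind the grasp point. The pads swing forward as they close: fully open they stand 13 mm farther back than shut.
Start: joints at [-1.266, 0.477, 0.022, 1.555, -0.011, 1.109, -0.083], TCP at [0.271, 0.618, 0.405] pointing down, gripper open.
Joint ranges: [-2.96, 2.96], [-0.34, 2.1], [-1.41, 1.46], [0.24, 2.44], [-1.37, 4.51], [0.17, 1.92], [-2.96, 2.96]. Speed limits (rad/s): [2.39, 2.39, 3.14, 3.14, 3.14, 3.14, 3.14].

## Interface

Orientations are given as a rotation vector (axis times angle).
In Python, from bench import get_obs, grab_frame, hand_in, finger_overhang gives the robot as it stands. The module is installed in compiled form; this text tells all that it offers.
- The arm moves only by the shell command python3 -m jog 'ROWS' [FORCE]. ROWS is JSON, a list of rows, each a list of 3 entries, a list of its own where there are three numbers: the shift along the tool's x, y, z in cm, then the turn about the tool's y in rad, then the gripper command: -1 is fully open, 1 is shut, values between are in proportion. In form: [[[x, y, z], twist, gripper], ...]. A call has 1 to 10 rows; each row is the pose to reach, as a shift and turn from the pose commanded when the call began, along the tool's axes at that moment; what a row does not reach only later rows make up. A row lasts 1/8 s, in which the tool goes at most 62.5 mm and 10.7 degrees, less where a joint would pass 70% of its speed; a pose out of reach is approached as far as the arm can. A call with a gripper value outside its range is refused whole. The fingers move at their own pace and stop on an object; FORCE is the grip in N (left out, the last holds). Time passes only in rows, so rows that repeat a pose let the fingers close. It gives the time, the measured TCP pose, the force and the opening at its end, in the units of the state.
- get_obs(): the state, without advancing time (a new reading comes with each control period).
- grab_frame(name): name is "scene" or "top" or "wrist"; returns a dict with "image" (420x560x3 uint8, blue, green, red), "fx", "fy", "cx", "cy" (pixels), "distortion" ([k1, k2, p1, p2, k3] as OpenCV has them; the pictures are not rectified), "origin" and "rotation" of the camera in the world. Camera axes: x right, y up, looking along -z (the intrinsics and any distortion apply to the point x, -y, -z); pixel columns grow to the right and rows downward; lengths in m; the calibration is good to about 2 mm. A picture is of the moment at which its call begins. There is no depth.
- hand_in(): hands the job in, once; it reports no verdict.
The state is a dict: "clock": time; "joints": joint angles; "qvel": joint speeds; "tau": joint torques, N m; "tcp_pos": TCP position; "orientation": TCP orientation; "contact_force": force on the tool from outside, world axes, zero at the start; "moment": the same for the moment, N m; "grip_width": finger opening in m.
Only numpy, scipy, OpenCV 4.12 (cv2) and the standard library are available. Lean on these libraries where they do the work, as an engineer would, in place of code of your own. Each camera call takes 0.05 s, during which the arm holds its last target.

## Task

Thread the two steel counterweight rings onto the tail post of the cast-holding jig, first the wide flat one and then the narrow tall one on top of it, both fully home. Then pull the latch knob sideways out against its spring, lift the beam off its ball and finish while still holding it up, steady, with the beam's socket about 6 cm above the ball, so that a colleague can take out the plaster cast. Leave the dishes and other things lying around where they are.

Things in the scene. Friction and masses are not known exactly. Their poses are not given: they have to be found in the camera images.
- jig: Fixed jig, base plate 90 (x) x 350 (y) x 12 mm. Origin on the table under the beam's hinge; y runs along the beam from hinge to ball, z up; -x side faces the robot, give or take its yaw. A yoke (52 mm in x, 36 in y, 98 high) stands at the origin. At y = +160 mm a 22 mm flat-bottomed ball on a 10 mm stem, centre 80 mm up. A plaster jaw cast sits between them below the beam.
- beam: Steel bar 30 mm wide, 16 thick, y = -115 to +135 mm. Origin on the hinge axis, 80 mm above the table, axes as the jig's when down. Turning about its +x axis (0 to 0.7 rad, a stop) raises the ball end, lowers the tail. Falls if let go; lifting at the ball end takes 5 N, with both rings 2 to 3 N. A dark socket housing (46 x 50 x 33 mm) at its end covers the ball. Carries latch and tail post.
- seat (a point): Foot of the tail post, on top of the bar, 90 mm from the hinge on the -y side, 88 mm above the table with the beam down: where the underside of the wide ring must come to rest. The post is 14 mm in diameter, 52 mm tall, its last 6 mm tapering to 7 mm; its axis is the point's z axis.
- seat2 (a point): Point on the post's axis 16 mm above its foot: where the underside of the narrow ring must come to rest.
- socket (a point): Point in the socket that coincides with the ball's centre while the beam is down (80 mm above the table), 160 mm from the hinge.
- knob (a point): Centre of the top of the latch knob: black, upright, round, 18 mm wide, 44 mm tall, top 108 mm above the table with the beam down; 64 mm out from the ball's centre on the jig's -x side. 32 mm free between it and the housing (bridged at the knob's foot by the flat slide, 26 mm wide, 6 mm thick), open elsewhere. The beam can be lifted by the knob.
- latch (a joint): How far the latch is pulled out, m: 0 latched, grows as the knob moves along the beam's -x axis, stop at 0.020. The fork catches under the ball until it is out 14 mm; pull 16 to 19 mm to be sure. The spring pulls it back at once when let go: 3.5 N at the start, about 10 N at 18 mm.
- ring_wide: Wide flat steel ring, 56 mm outside, 20 mm hole, 16 mm high, 0.27 kg, lying flat on the table to one side of the jig. Origin: centre of its underside, z its axis.
- ring_narrow: Narrow tall steel ring, 42 mm outside, 20 mm hole, 24 mm high, 0.2 kg, standing flat on the table to the other side of the jig. Origin: centre of its underside, z its axis.
- dish_a: Bystander: clear round divided dish of burs, 104 mm across, 26 mm high. Origin: centre of underside.
- dish_b: Bystander: clear round divided dish of burs, 104 mm across, 26 mm high. Origin: centre of underside.
- dish_c: Bystander: clear round dish of mixed polishing tips, 116 mm across, 30 mm high. Origin: centre of underside.
- case: Bystander: oval aluminium case, 50 x 110 x 24 mm. Origin: centre of underside.
- bottle: Bystander: brown glass bottle, 52 mm across, 130 mm high. Origin: centre of underside.
- tweezers: Bystander: flat steel tweezers, about 125 mm long along x, 6 mm high. Origin: centre of underside.
- mirror: Bystander: mouth mirror, 140 mm long along x, 8 mm high. Origin: centre of underside.
Not all that is in view belongs to the job. Leave any blue or brown look-alike of the ring_narrow alone.

How it is judged:
By the outcome, as a careful person would: the job done as asked, in the order asked, and still so for the second after the job is handed in, while the arm keeps its last pose, push and grip.
It also fails if it takes over 66 s, if anything falls off the work surface, if the arm or the gripper's body presses on something with over 40 N, if the wrist force passes 120 N, or if a joint passes its speed limit or range.

## Working session

There is one attempt and no reset: what is moved stays moved. The work goes in short steps, Python scripts to look and compute and a shell command to move; the robot and the scene stay as the last step left them, time stands still between calls to the robot, and variables do not carry over. Pictures are saved under pics/ and viewed, and the job is handed in when it is done.

```bash
mkdir -p pics
cat > h.py <<'E'
import numpy as np, cv2
from scipy.spatial.transform import Rotation as R
from bench import get_obs, grab_frame, finger_overhang
def save(f,name,crop=None,s=1):
    im=f["image"]
    if crop: x0,y0,x1,y1=crop; im=im[y0:y1,x0:x1]
    if s!=1: im=cv2.resize(im,None,fx=s,fy=s,interpolation=cv2.INTER_CUBIC)
    cv2.imwrite("pics/"+name,im)
def K(f): return np.array([[f["fx"],0,f["cx"]],[0,f["fy"],f["cy"]],[0,0,1]])
def ray(f,u,v):
    p=cv2.undistortPoints(np.array([[[u,v]]],float),K(f),np.array(f["distortion"],float))[0,0]
    d=np.array(f["rotation"])@np.array([p[0],-p[1],-1.]); return np.array(f["origin"]),d
def atz(f,u,v,z):
    o,d=ray(f,u,v); return o+d*(z-o[2])/d[2]
def proj(f,P):
    P=np.atleast_2d(P); c=(P-np.array(f["origin"]))@np.array(f["rotation"]); c=c*[1,-1,-1]
    return cv2.projectPoints(c.reshape(-1,1,3),np.zeros(3),np.zeros(3),K(f),np.array(f["distortion"],float))[0][:,0]
def st():
    o=get_obs(); M=R.from_rotvec(o["orientation"]).as_matrix()
    print("t",round(o["clock"],3),"tcp",np.round(o["tcp_pos"],4),"F",np.round(o["contact_force"],2),"w",round(o["grip_width"],4)); print(np.round(M,3)); return o,M
E
python3 - <<'E'
from h import *
st()
print(finger_overhang if not callable(finger_overhang) else finger_overhang())
for n in("scene","top","wrist"):
    f=grab_frame(n); save(f,n+"0.png"); print(n,f["fx"],f["cx"],f["cy"],f["distortion"],np.round(f["origin"],3),np.round(f["rotation"],3).tolist())
E
```

```text
t 0.0 tcp [0.2707 0.6181 0.4037] F [ 0.64 -0.23 -0.31] w 0.0854
[[ 0.916 -0.001  0.401]
 [-0.401 -0.002  0.916]
 [ 0.    -1.    -0.002]]
0.1734
scene 473.5953946420144 286.50042304045456 205.37407115523678 [0.046144 0.       0.       0.       0.      ] [0.876 0.481 1.118] [0.2, 0.633, 2.506]
top 486.3574691163864 286.20186767606316 210.91985466403332 [-0.02447307  0.          0.          0.          0.        ] [0.435 0.005 1.252] [0.076, -0.106, -1.585]
wrist 300.9222189870875 282.5624143001185 208.2610270252764 [-0.00425238  0.          0.          0.          0.        ] [0.211 0.644 0.373] [-0.234, -0.149, 1.151]
```

```bash
sed -i 's/np.array(f\["rotation"\])/R.from_rotvec(f["rotation"]).as_matrix()/' h.py; cat h.py | grep rotvec
```

```text
d=R.from_rotvec(f["rotation"]).as_matrix()@np.array([p[0],-p[1],-1.]); return np.array(f["origin"]),d
    P=np.atleast_2d(P); c=(P-np.array(f["origin"]))@R.from_rotvec(f["rotation"]).as_matrix(); c=c*[1,-1,-1]
    o=get_obs(); M=R.from_rotvec(o["orientation"]).as_matrix()
```

View pics/scene0.png

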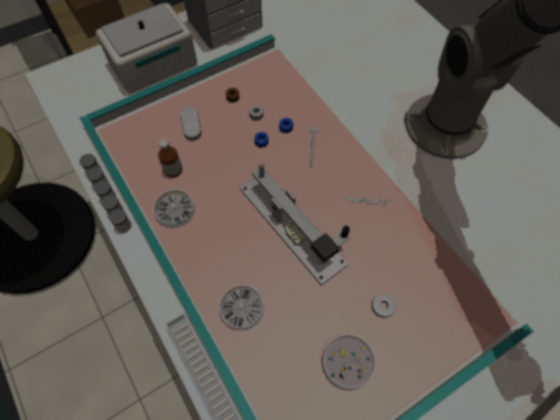

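View pics/top0.png

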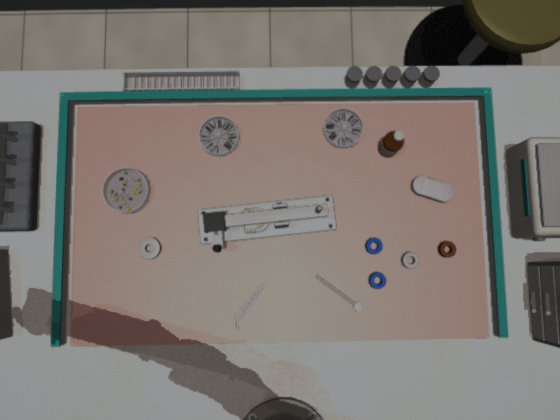

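View pics/wrist0.png

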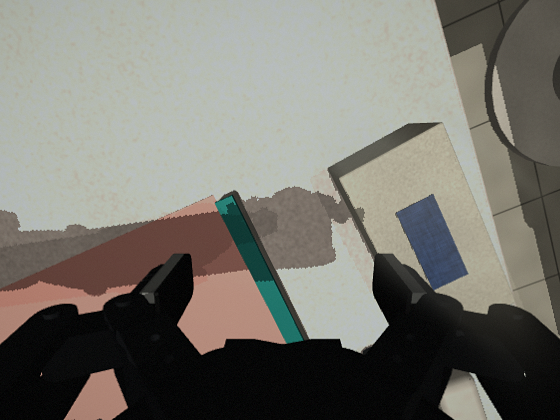

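The scene and top views show the candidates:
- **ring_wide:** steel ring at top (150,248) / scene (383,306).
- **ring_narrow:** steel ring at top (410,260) / scene (257,112).
- **Look-alikes:** blue at top (373,245) and (377,281), brown at top (447,249).

By the description I choose the two steel rings. Close crops next.

Run:
```python
from h import *
f=grab_frame("top"); g=grab_frame("scene")
a=cv2.resize(f["image"][225:275,125:175],None,fx=6,fy=6,interpolation=cv2.INTER_CUBIC)
b=cv2.resize(f["image"][235:285,385:435],None,fx=6,fy=6,interpolation=cv2.INTER_CUBIC)
c=cv2.resize(g["image"][285:330,358:408],None,fx=6,fy=6,interpolation=cv2.INTER_CUBIC)[:300]
d=cv2.resize(g["image"][90:140,232:282],None,fx=6,fy=6,interpolation=cv2.INTER_CUBIC)
c=cv2.resize(c[:270],(300,300)) if 0 else cv2.resize(g["image"][280:330,358:408],None,fx=6,fy=6,interpolation=cv2.INTER_CUBIC)
cv2.imwrite("pics/rings.png",np.vstack([np.hstack([a,b]),np.hstack([c,d])]))
save(f,"jig.png",(190,185,345,255),5)
save(g,"jigs.png",(230,155,370,290),4.4)
```

```text
(no output)
```

View pics/rings.png

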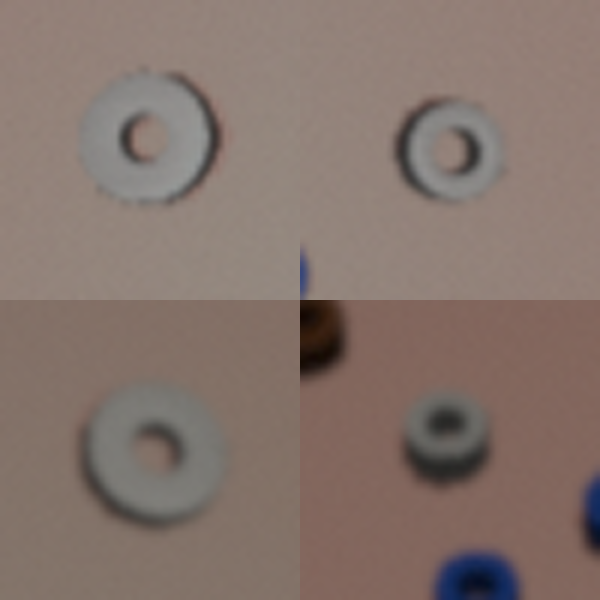

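View pics/jig.png

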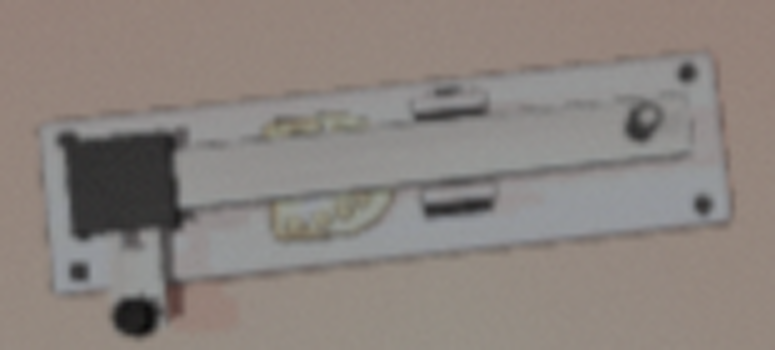

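View pics/jigs.png

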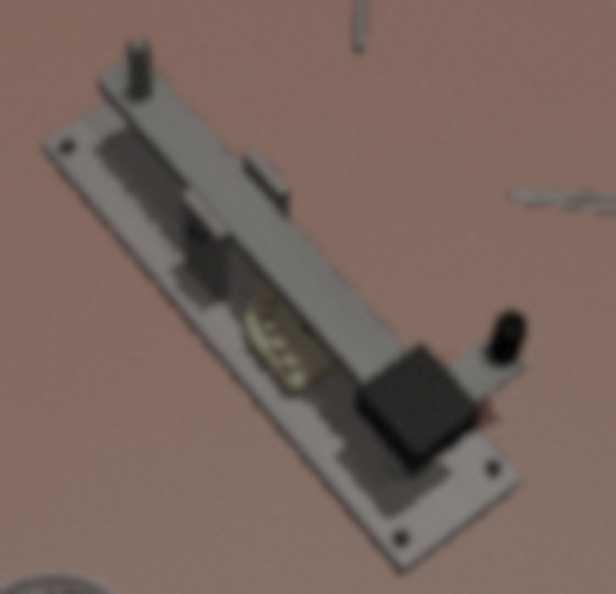

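```bash
cat > fit.py <<'E'
from h import *
from scipy.optimize import least_squares
f=grab_frame("top"); g=grab_frame("scene")
for n,a,b,z in (("wide",(149.5,248),(383.8,305.3),.016),("narrow",(410.5,260),(256.5,110.5),.024)):
    print(n,atz(f,*a,z),atz(g,*b,z))
# jig local: ball +y. 
C={'a':(-.045,.175,.012),'b':(.045,.175,.012),'c':(.045,-.175,.012),'d':(-.045,-.175,.012),'k':(-.064,.16,.108),'pt':(0,-.09,.140),'pf':(0,-.09,.088)}
T={'b':(198,210),'c':(333,195.4),'d':(336,229.4),'a':(201,243),'k':(216.8,248.6)}
S={'c':(239.5,188),'b':(321.4,285),'a':(348.2,263.6),'k':(346.1,227.3),'pt':(261.4,164.5),'pf':(261.4,177)}
def w(p,l): 
    c,s=np.cos(p[2]),np.sin(p[2]); return np.array([p[0]+c*l[0]-s*l[1],p[1]+s*l[0]+c*l[1],l[2]])
def res(p,T=T,S=S):
    r=[]
    for F,D in((f,T),(g,S)):
        for k,v in D.items(): r+=list(proj(F,w(p,C[k]))[0]-v)
    return np.array(r)
for TT,SS in((T,S),(T,{}),({},S)):
    s=least_squares(res,[.45,0,0],args=(TT,SS)); print(np.round(s.x,4)); print(np.round(s.fun.reshape(-1,2),1).tolist())
    for k in('k','pf','pt'): print(k,np.round(w(s.x,C[k]),4))
E
python3 fit.py
```

```text
wide [0.48958196 0.32766973 0.016     ] [0.49339467 0.33361943 0.016     ]
narrow [ 0.44801137 -0.33156294  0.024     ] [ 0.44840473 -0.32799261  0.024     ]
[0.5613 0.0188 0.108 ]
[[3.3, -0.9], [3.5, -2.8], [5.3, -2.4], [4.1, 1.0], [-10.5, 0.7], [-4.9, -4.1], [-2.8, -5.2], [-2.4, -5.2], [6.3, 6.3], [4.1, 5.8], [4.7, 4.4]]
k [0.4804 0.1709 0.108 ]
pf [ 0.571  -0.0707  0.088 ]
pt [ 0.571  -0.0707  0.14  ]
[0.5592 0.021  0.1046]
[[2.5, -0.3], [2.7, -1.8], [4.4, -1.3], [3.1, 1.6], [-11.6, 1.4]]
k [0.4788 0.1735 0.108 ]
pf [ 0.5686 -0.0685  0.088 ]
pt [ 0.5686 -0.0685  0.14  ]
[0.5629 0.0168 0.1119]
[[-5.9, -4.2], [-3.6, -5.6], [-3.3, -5.7], [5.3, 5.7], [3.0, 5.6], [3.6, 4.2]]
k [0.4815 0.1687 0.108 ]
pf [ 0.573  -0.0726  0.088 ]
pt [ 0.573  -0.0726  0.14  ]
```

```bash
python3 - <<'E'
s=open('fit.py').read()
s=s.replace("r=[]","r=[];off=p[3]").replace("w(p,C[k])","w(p,np.array(C[k])+([0,off,0] if k in 'abcd' else [0,0,0]))",1).replace("[.45,0,0],","[.45,0,0,0.],")
open('fit.py','w').write(s)
E
python3 fit.py
```

```text
wide [0.48958196 0.32766973 0.016     ] [0.49339467 0.33361943 0.016     ]
narrow [ 0.44801137 -0.33156294  0.024     ] [ 0.44840473 -0.32799261  0.024     ]
[ 0.5623 -0.0032  0.0931  0.0346]
[[-1.4, -1.0], [-1.0, -1.0], [0.3, -0.4], [-1.2, 1.0], [-1.6, -0.8], [-1.2, -1.8], [-0.2, -1.1], [0.7, -0.9], [-0.0, 0.2], [-0.4, -0.7], [0.3, -1.9]]
k [0.4837 0.1502 0.108 ]
pf [ 0.5706 -0.0928  0.088 ]
pt [ 0.5706 -0.0928  0.14  ]
[ 0.561  -0.0071  0.0897  0.0364]
[[-0.5, -0.8], [-0.0, -0.3], [1.1, 0.3], [-0.5, 1.2], [-0.1, -0.6]]
k [0.483  0.1465 0.108 ]
pf [ 0.5691 -0.0967  0.088 ]
pt [ 0.5691 -0.0967  0.14  ]
[ 0.5636 -0.0012  0.0946  0.0357]
[[-1.1, -0.8], [0.2, 0.1], [1.1, 0.2], [0.0, 1.0], [-0.5, 0.2], [0.2, -1.1]]
k [0.4848 0.152  0.108 ]
pf [ 0.5721 -0.0908  0.088 ]
pt [ 0.5721 -0.0908  0.14  ]
```

The top crop shows the wide ring's hole at (149.5,248) and the narrow ring's at (410.5,260), both plain steel. The jig's knob is at (217,249), with the post on the right near (319,209). The jig fit puts the hinge at about (0.562,-0.003) with a yaw of about 0.093. I'm now moving above the wide ring with the jaws along the jig's x.

```bash
python3 -m jog '[[[31.7,0,-17.6],1.066,-1],[[31.7,2,-17.6],1.066,-1],[[31.7,4,-17.6],1.066,-1],[[31.7,6,-17.6],1.066,-1],[[31.7,8,-17.6],1.066,-1],[[31.7,8,-17.6],1.066,-1],[[31.7,8,-17.6],1.066,-1],[[31.7,8,-17.6],1.066,-1]]' 60
python3 - <<'E'
from h import *
st(); f=grab_frame("wrist"); save(f,"w1.png"); print(f["origin"]); print(proj(f,[.4915,.3305,.016]))
E
```

```text
clock: 1.45
tcp_pos: [0.4905, 0.3304, 0.3248]
orientation: [-1.251, 1.141, -1.14]
contact_force: [0.0, 0.7, -0.1]
grip_width: 0.0851
t 1.45 tcp [0.4905 0.3304 0.3248] F [ 0.03  0.67 -0.13] w 0.0851
[[ 0.092 -0.     0.996]
 [-0.996  0.001  0.092]
 [-0.001 -1.    -0.   ]]
[0.48460642 0.39530058 0.29363838]
[[283.80563018 198.51335257]]
```

View pics/w1.png

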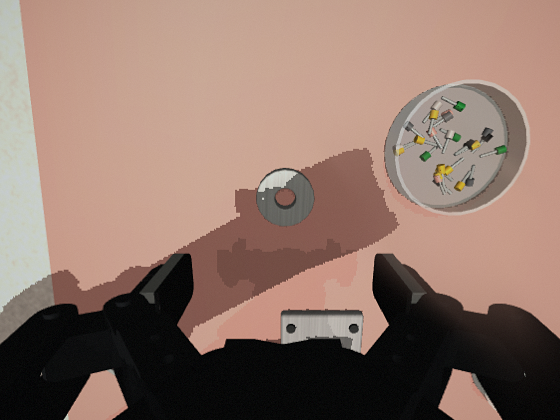

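Run:
```python
from h import *
f=grab_frame("wrist"); print(atz(f,285.5,197,.016))
o,M=st()
print((M.T@(np.array([*atz(f,285.5,197,.016)[:2],.170])-o["tcp_pos"]))*100)
```

```text
[0.49260586 0.33320067 0.016     ]
t 1.55 tcp [0.4898 0.3317 0.3252] F [ 0.16 -0.12 -0.23] w 0.0852
[[ 0.095  0.     0.995]
 [-0.995  0.002  0.095]
 [-0.001 -1.     0.   ]]
[-0.10140587 15.52223319  0.28752865]
```

```bash
python3 -m jog '[[[-0.2,6,0.15],0,-1],[[-0.2,12,0.15],0,-1],[[-0.2,15.3,0.15],0,-1],[[-0.2,15.3,0.15],0,-1],[[-0.2,15.3,0.15],0,1],[[-0.2,15.3,0.15],0,1],[[-0.2,15.3,0.15],0,1],[[-0.2,15.3,0.15],0,1],[[-0.2,15.3,0.15],0,1],[[-0.2,15.3,0.15],0,1]]' 60
python3 - <<'E'
from h import *
st(); f=grab_frame("wrist"); save(f,"w2.png")
E
```

```text
clock: 2.8
tcp_pos: [0.4926, 0.333, 0.1743]
orientation: [-1.247, 1.14, -1.14]
contact_force: [-1.0, 0.1, 5.7]
grip_width: 0.0525
t 2.8 tcp [0.4926 0.333  0.1743] F [-1.04  0.08  5.66] w 0.0525
[[ 0.092  0.003  0.996]
 [-0.996  0.003  0.092]
 [-0.003 -1.     0.003]]
```

View pics/w2.png

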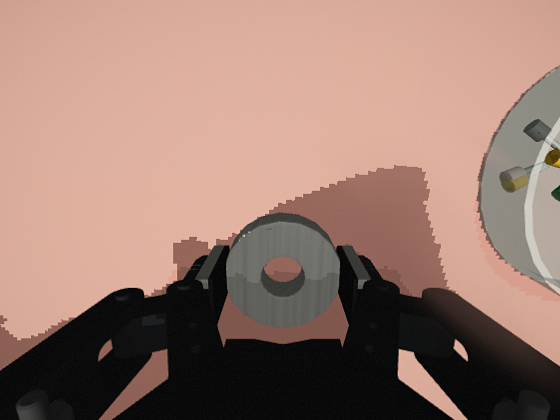

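```bash
python3 -m jog '[[[0,-1,0],0,1],[[0,-4,0],0,1],[[0,-8,0],0,1],[[0,-8,0],0,1]]' 80
python3 - <<'E'
from h import *
o,M=st(); f=grab_frame("wrist"); save(f,"w3.png")
z=o["tcp_pos"][2]
# grasp axis line: TCP->forward
for d in (.150,.155,.16,.17): print(d,proj(f,o["tcp_pos"]+M[:,1]*d))
E
```

```text
clock: 3.35
tcp_pos: [0.4931, 0.3326, 0.2557]
orientation: [-1.244, 1.139, -1.141]
contact_force: [-0.3, 0.1, -3.4]
grip_width: 0.0518
t 3.35 tcp [0.4931 0.3326 0.2557] F [-0.31  0.07 -3.42] w 0.0518
[[ 0.092  0.005  0.996]
 [-0.996  0.005  0.092]
 [-0.004 -1.     0.006]]
0.15 [[282.45853537 281.36181624]]
0.155 [[282.47164649 275.90911759]]
0.16 [[282.48386298 270.8284086 ]]
0.17 [[282.50595462 261.6405403 ]]
```

View pics/w3.png

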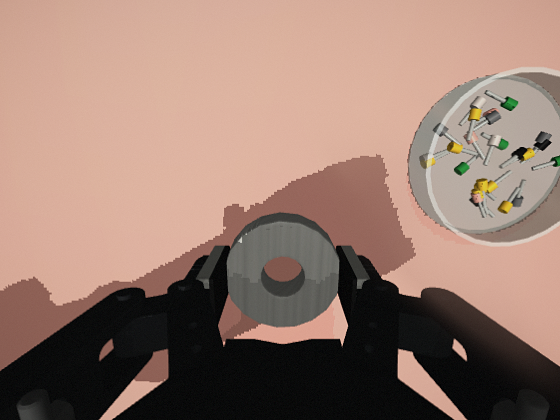

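```bash
python3 -m jog '[[[2,-6,0.2],0,1],[[8,-9,1],0,1],[[14,-9,2],0,1],[[20,-9,3],0,1],[[26,-9,3.5],0,1],[[32,-9,4],0,1],[[36.9,-9,4],0,1],[[36.9,-9,4],0,1],[[36.9,-9,4],0,1]]'
python3 - <<'E'
from h import *
o,M=st(); f=grab_frame("wrist"); save(f,"w4.png"); np.save("t.npy",o["tcp_pos"])
print(proj(f,[[.572,-.091,.14],[.572,-.091,.088]]))
print(proj(f,o["tcp_pos"]+M[:,1]*.158))
E
```

```text
clock: 4.53
tcp_pos: [0.5651, -0.0312, 0.3407]
orientation: [-1.252, 1.143, -1.14]
contact_force: [0.4, 0.3, -3.2]
grip_width: 0.052
t 4.525 tcp [ 0.5651 -0.0312  0.3407] F [ 0.39  0.33 -3.22] w 0.052
[[ 0.092 -0.002  0.996]
 [-0.996  0.     0.092]
 [-0.001 -1.    -0.002]]
[[285.29911805 326.28656737]
 [284.92439578 285.79538869]]
[[282.45829096 272.81695617]]
```

View pics/w4.png

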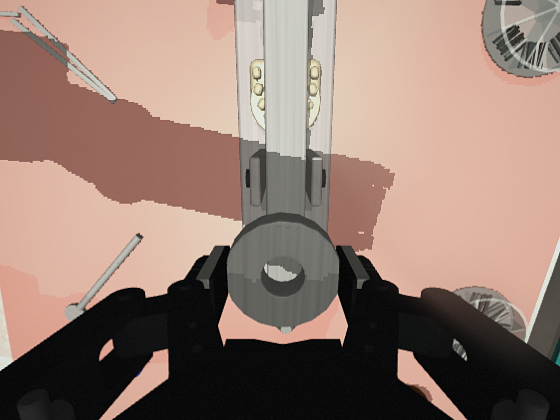

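```bash
python3 -m jog '[[[6,0,0],0,1],[[12,0,0],0,1],[[12,0,0],0,1]]'
python3 - <<'E'
from h import *
o,M=st(); f=grab_frame("wrist"); save(f,"w5.png"); save(f,"w5c.png",(210,60,360,260),3)
print(proj(f,[[.572,-.091,.14],[.572,-.091,.088]]), f["origin"])
E
```

```text
clock: 4.95
tcp_pos: [0.576, -0.1557, 0.3418]
orientation: [-1.251, 1.144, -1.148]
contact_force: [-0.4, 1.0, -3.2]
grip_width: 0.0525
t 4.95 tcp [ 0.576  -0.1557  0.3418] F [-0.43  1.05 -3.16] w 0.0525
[[ 0.086  0.     0.996]
 [-0.996 -0.003  0.086]
 [ 0.003 -1.    -0.   ]]
[[285.4645595  126.680384  ]
 [284.86313184 126.54578431]] [ 0.5705727  -0.09081726  0.31037914]
```

View pics/w5c.png

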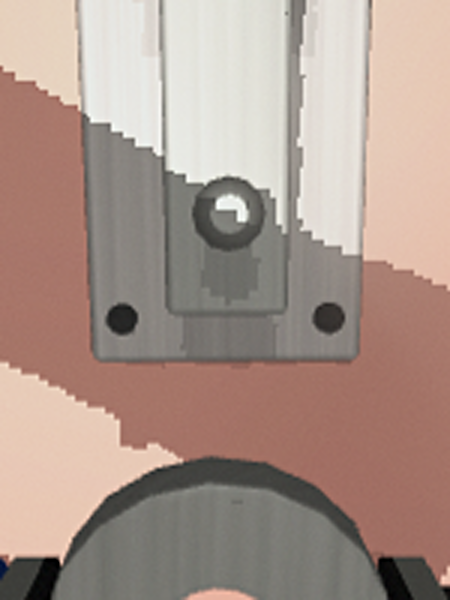

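Run:
```python
from h import *
for i in range(3):
  f=grab_frame("wrist"); o,M=st(); p=atz(f,287,129.3,.14); print(p,(M.T@(p-o["tcp_pos"]))*100)
  print(np.array(f["origin"]))
```

```text
t 5.05 tcp [ 0.5767 -0.1502  0.3412] F [ 0.25  1.13 -3.27] w 0.0521
[[ 0.093 -0.001  0.996]
 [-0.996  0.001  0.093]
 [-0.001 -1.    -0.001]]
[ 0.57298398 -0.08847394  0.14      ] [-6.16091879 20.1216594   0.21668142]
[ 0.57071394 -0.08743842  0.31013517]
t 5.1 tcp [ 0.5769 -0.1491  0.3411] F [ 1.12  0.92 -3.06] w 0.0526
[[ 0.094 -0.001  0.996]
 [-0.996  0.001  0.094]
 [-0.001 -1.    -0.001]]
[ 0.57302638 -0.0860657   0.14      ] [-6.27789864 20.11889728  0.22800888]
[ 0.57080489 -0.08527232  0.31002078]
t 5.15 tcp [ 0.5769 -0.1486  0.3412] F [ 0.57  0.95 -2.77] w 0.0522
[[ 0.095 -0.001  0.995]
 [-0.995  0.001  0.095]
 [-0.001 -1.    -0.001]]
[ 0.57307168 -0.08483792  0.14      ] [-6.35844709 20.12583339  0.23707575]
[ 0.57085342 -0.08413719  0.31001805]
```

Run:
```python
from h import *
grab_frame("wrist");grab_frame("wrist")
f=grab_frame("wrist"); o,M=st(); save(f,"w6c.png",(250,90,330,170),7); print(f["origin"]); 
for u,v in ((286.5,118),(287,120),(287,122)):
  p=atz(f,u,v,.14); print(p,(M.T@(p-o["tcp_pos"]))*100)
```

```text
t 5.3 tcp [ 0.5769 -0.1493  0.3415] F [-0.3   0.56 -3.14] w 0.0521
[[ 0.095 -0.     0.995]
 [-0.995  0.001  0.095]
 [-0.001 -1.    -0.   ]]
[ 0.57087584 -0.08398915  0.31027865]
[ 0.57232528 -0.0788727   0.14      ] [-7.03627467 20.15813577  0.21707043]
[ 0.57269825 -0.07988381  0.14      ] [-6.93208168 20.15804939  0.24460702]
[ 0.57280159 -0.08092409  0.14      ] [-6.82754248 20.15796757  0.24502486]
```

View pics/w6c.png

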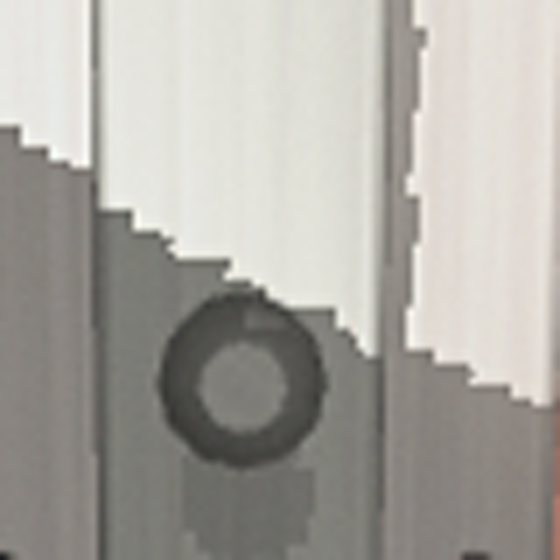

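Run:
```python
from h import *
f=grab_frame("wrist"); o,M=st(); print(f["origin"]); 
p=atz(f,284.7,145,.14); print(p,(M.T@(p-o["tcp_pos"]))*100)
```

```text
t 5.35 tcp [ 0.5768 -0.1496  0.3416] F [ 0.21  0.77 -2.91] w 0.0527
[[ 0.094 -0.     0.996]
 [-0.996  0.001  0.094]
 [-0.001 -1.    -0.   ]]
[ 0.57086515 -0.08435634  0.31036609]
[ 0.57275918 -0.0936728   0.14      ] [-5.59976753 20.16328536  0.12375121]
```

```bash
python3 -m jog '[[[-5.7,0,0.1],0,1],[[-5.7,0,0.1],0,1],[[-5.7,0,0.1],0,1],[[-5.7,0,0.1],0,1],[[-5.7,1.5,0.1],0,1],[[-5.7,3,0.1],0,1],[[-5.7,4,0.1],0,1],[[-5.7,4,0.1],0,1],[[-5.7,4,0.1],0,1]]'
python3 - <<'E'
from h import *
o,M=st(); f=grab_frame("wrist"); save(f,"w7.png",(200,180,370,340),3.5);g=grab_frame("scene"); save(g,"s7.png",(220,130,320,220),6)
E
```

```text
clock: 6.48
tcp_pos: [0.5723, -0.0939, 0.3014]
orientation: [-1.252, 1.142, -1.14]
contact_force: [-0.9, 3.3, -4.5]
grip_width: 0.0521
t 6.475 tcp [ 0.5723 -0.0939  0.3014] F [-0.88  3.34 -4.46] w 0.0521
[[ 0.092 -0.001  0.996]
 [-0.996  0.001  0.092]
 [-0.001 -1.    -0.001]]
```

View pics/w7.png

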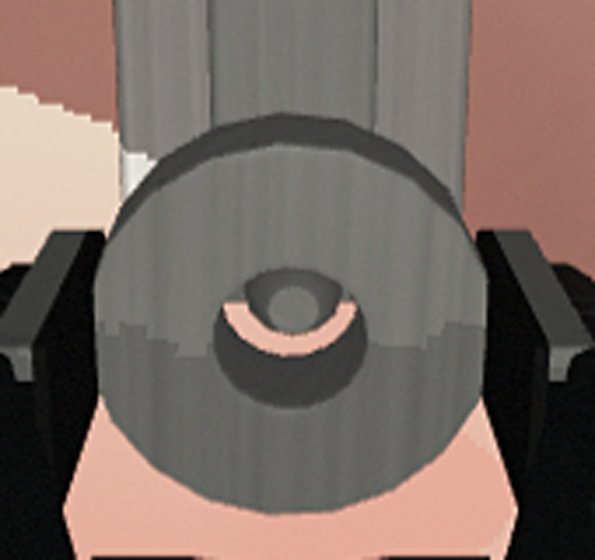

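View pics/s7.png

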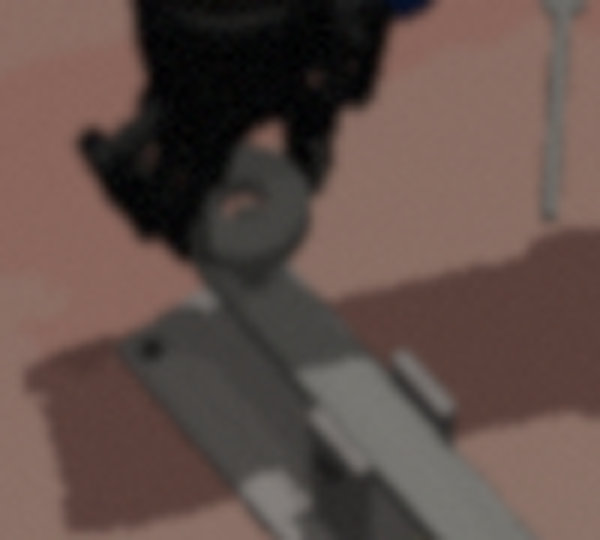

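```bash
python3 -m jog '[[[-0.35,0,0],0,1],[[-0.35,0,0],0,1],[[-0.35,1,0],0,1],[[-0.35,2,0],0,1],[[-0.35,3,0],0,1],[[-0.35,3,0],0,1],[[-0.35,3,0],0,1]]'
python3 - <<'E'
from h import *
o,M=st(); f=grab_frame("wrist"); save(f,"w8.png",(200,180,370,340),3.5)
E
```

```text
clock: 7.45
tcp_pos: [0.5722, -0.091, 0.2717]
orientation: [-1.251, 1.141, -1.141]
contact_force: [1.0, -0.4, -2.4]
grip_width: 0.0522
t 7.45 tcp [ 0.5722 -0.091   0.2717] F [ 0.96 -0.37 -2.41] w 0.0522
[[ 0.092  0.     0.996]
 [-0.996 -0.     0.092]
 [ 0.    -1.    -0.   ]]
```

View pics/w8.png

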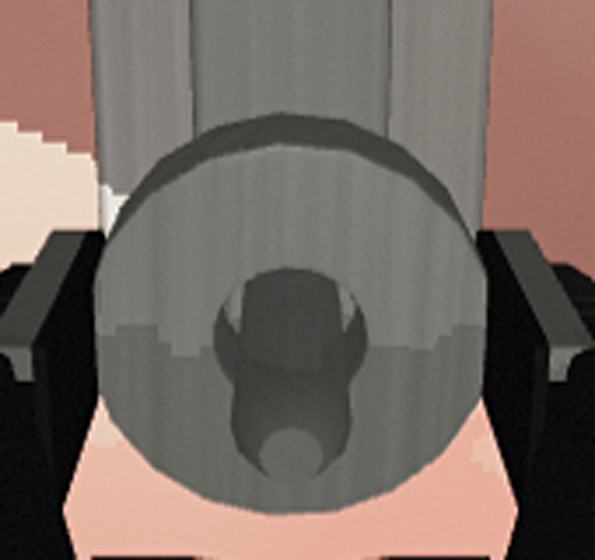

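```bash
python3 -m jog '[[[0,0.5,0],0,1],[[0,0.8,0],0,1],[[0,0.8,0],0,1],[[0,0.8,0],0,0.2],[[0,0.8,0],0,-0.5],[[0,0.8,0],0,-1],[[0,0.8,0],0,-1],[[0,0.8,0],0,-1]]'
python3 - <<'E'
from h import *
o,M=st(); f=grab_frame("wrist"); save(f,"w9.png",(180,160,390,360),3)
E
```

```text
clock: 8.5
tcp_pos: [0.5721, -0.0909, 0.2638]
orientation: [-1.251, 1.141, -1.141]
contact_force: [-0.1, -0.2, -1.0]
grip_width: 0.085
t 8.5 tcp [ 0.5721 -0.0909  0.2638] F [-0.09 -0.18 -0.99] w 0.085
[[ 0.092  0.     0.996]
 [-0.996  0.     0.092]
 [ 0.    -1.     0.   ]]
```

View pics/w9.png

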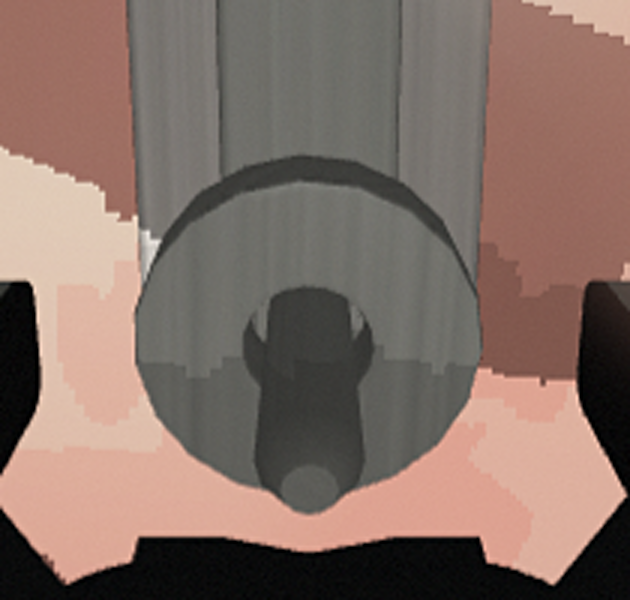

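```bash
python3 -m jog '[[[0,-5,0],0,-1],[[0,-8,0],0,-1],[[4,-8,-2.5],0,-1],[[9,-8,-6],0,-1],[[14,-8,-9],0,-1],[[19,-8,-12],0,-1],[[22.5,-6,-14.5],0,-1],[[22.5,-6,-14.5],0,-1],[[22.5,-6,-14.5],0,-1],[[22.5,-6,-14.5],0,-1]]'
python3 - <<'E'
from h import *
grab_frame("top")
o,M=st(); f=grab_frame("wrist"); save(f,"w10.png"); print(f["origin"],proj(f,[.4485,-.3285,.024]))
np.savez("f10.npz",img=f["image"])
g=grab_frame("scene"); save(g,"s10.png",(220,130,320,220),6)
E
```

```text
clock: 9.8
tcp_pos: [0.4495, -0.3269, 0.324]
orientation: [-1.252, 1.139, -1.139]
contact_force: [0.4, -0.2, -0.5]
grip_width: 0.0852
t 9.85 tcp [ 0.4495 -0.327   0.324 ] F [-0.32 -0.46  0.39] w 0.0851
[[ 0.095  0.001  0.996]
 [-0.996  0.     0.095]
 [-0.    -1.     0.001]]
[ 0.44348456 -0.26209763  0.2927887 ] [[281.18796485 202.09984458]]
```

View pics/w10.png

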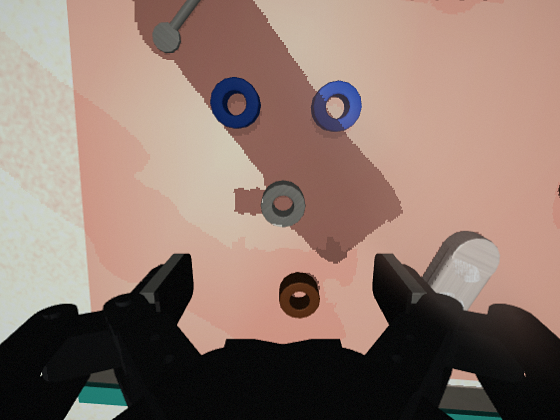

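View pics/s10.png

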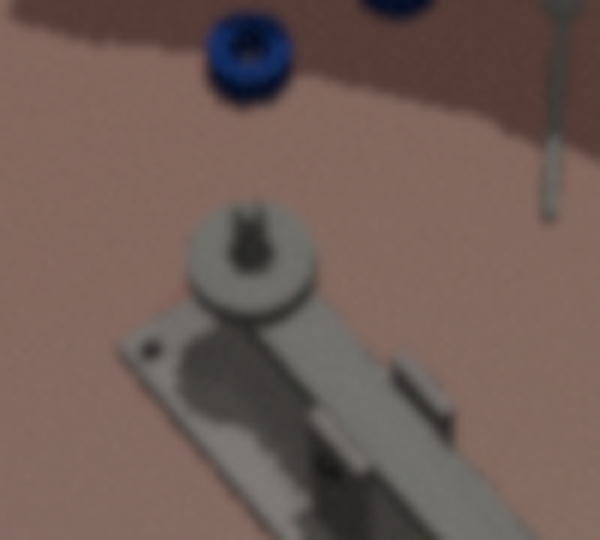

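Run:
```python
from h import *
f=grab_frame("wrist"); save(f,"w11.png",(240,160,330,250),6); o,M=st(); p=atz(f,283.3,203.5,.024); print(f["origin"],p,(M.T@(p-o["tcp_pos"]))*100)
```

```text
t 10.0 tcp [ 0.4489 -0.3275  0.3239] F [ 0.32 -0.72 -0.96] w 0.0856
[[ 0.094  0.     0.996]
 [-0.996  0.     0.094]
 [-0.    -1.     0.   ]]
[ 0.44320815 -0.26239965  0.29273565] [ 0.45018466 -0.32997453  0.024     ] [ 0.25973045 29.98931696  0.08527031]
```

View pics/w11.png

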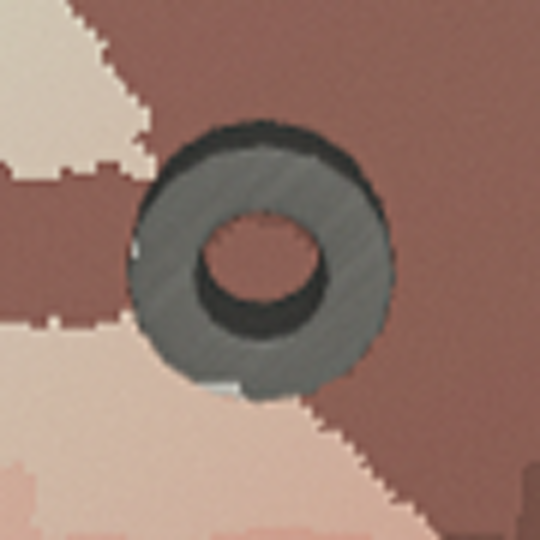

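```bash
python3 -m jog '[[[0.3,6,0.1],0,-1],[[0.3,12,0.1],0,-1],[[0.3,14.5,0.1],0,-1],[[0.3,14.5,0.1],0,-1],[[0.3,14.5,0.1],0,1],[[0.3,14.5,0.1],0,1],[[0.3,14.5,0.1],0,1],[[0.3,14.5,0.1],0,1],[[0.3,14.5,0.1],0,1],[[0.3,14.5,0.1],0,1]]' 80
python3 - <<'E'
from h import *
st(); f=grab_frame("wrist"); save(f,"w12.png",(180,180,380,330),4)
E
```

```text
clock: 11.25
tcp_pos: [0.4501, -0.3315, 0.1807]
orientation: [-1.25, 1.139, -1.143]
contact_force: [-1.6, 1.2, 12.9]
grip_width: 0.0392
t 11.25 tcp [ 0.4501 -0.3315  0.1807] F [-1.58  1.23 12.88] w 0.0392
[[ 0.091  0.003  0.996]
 [-0.996 -0.001  0.091]
 [ 0.001 -1.     0.003]]
```

View pics/w12.png

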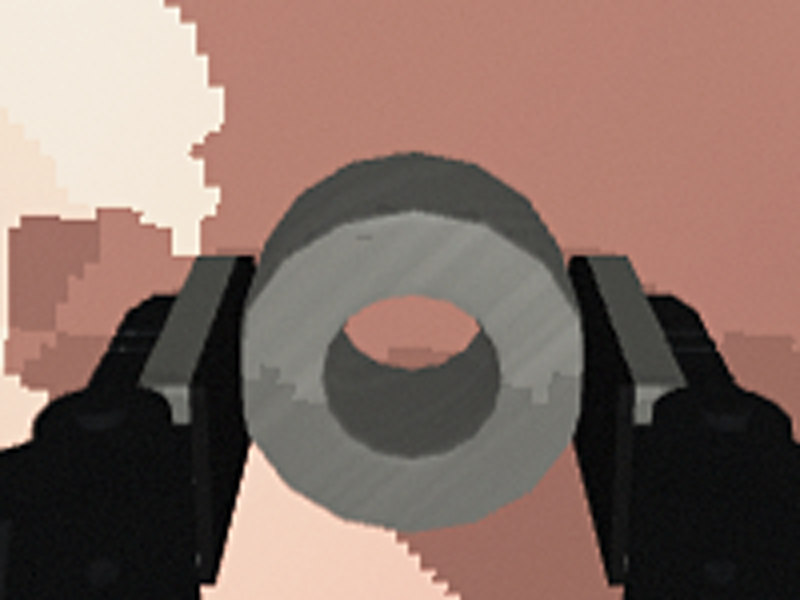

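```bash
python3 -m jog '[[[0,-5,0],0,1],[[0,-11,0],0,1],[[0,-16.5,0],0,1],[[-4,-16.5,2.5],0,1],[[-9,-16.5,6],0,1],[[-14,-16.5,9],0,1],[[-19,-16.5,12],0,1],[[-22.8,-16.5,14.4],0,1],[[-22.8,-16.5,14.4],0,1],[[-22.8,-16.5,14.4],0,1]]'
python3 - <<'E'
from h import *
for i in range(5): grab_frame("top")
o,M=st(); f=grab_frame("wrist"); save(f,"w13.png",(180,180,380,330),4); print((M.T@(np.array([.5722,-.0915,.345])-o["tcp_pos"]))*100)
E
```

```text
clock: 12.55
tcp_pos: [0.5716, -0.0913, 0.3439]
orientation: [-1.252, 1.141, -1.141]
contact_force: [-0.5, -1.3, -1.1]
grip_width: 0.039
t 12.8 tcp [ 0.5716 -0.0921  0.3439] F [ 0.15 -0.22 -2.56] w 0.0394
[[ 0.09   0.     0.996]
 [-0.996 -0.     0.09 ]
 [ 0.    -1.     0.   ]]
[-0.05559846 -0.11432016  0.06715877]
```

View pics/w13.png

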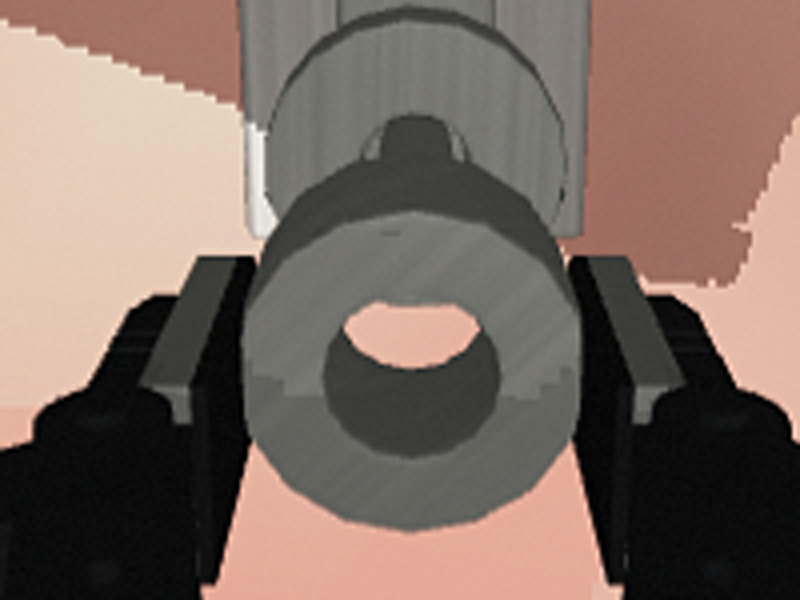

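```bash
python3 -m jog '[[[-0.05,0.5,0.05],0,1],[[-0.05,1.5,0.05],0,1],[[-0.05,2.5,0.05],0,1],[[-0.05,3.5,0.05],0,1],[[-0.05,3.5,0.05],0,1],[[-0.05,3.5,0.05],0,1]]'
python3 - <<'E'
from h import *
o,M=st(); f=grab_frame("wrist"); save(f,"w14.png",(180,180,380,330),4)
E
```

```text
clock: 13.6
tcp_pos: [0.5726, -0.0904, 0.3088]
orientation: [-1.251, 1.141, -1.141]
contact_force: [1.0, -0.4, -1.2]
grip_width: 0.0393
t 13.6 tcp [ 0.5726 -0.0904  0.3088] F [ 1.04 -0.38 -1.2 ] w 0.0393
[[ 0.092  0.     0.996]
 [-0.996 -0.     0.092]
 [ 0.    -1.     0.   ]]
```

View pics/w14.png

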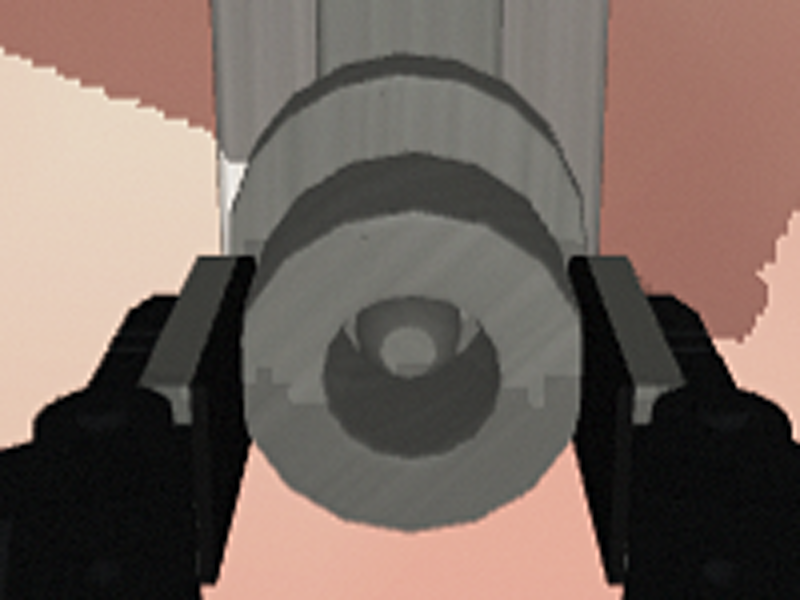

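```bash
python3 -m jog '[[[0,1,0],0,1],[[0,1.8,0],0,1],[[0,2.3,0],0,1],[[0,2.3,0],0,1],[[0,2.3,0],0,1],[[0,2.3,0],0,0.3],[[0,2.3,0],0,-0.4],[[0,2.3,0],0,-1],[[0,2.3,0],0,-1],[[0,2.3,0],0,-1]]'
python3 - <<'E'
from h import *
o,M=st(); f=grab_frame("wrist"); save(f,"w15.png",(180,160,390,360),3)
E
```

```text
clock: 14.9
tcp_pos: [0.5725, -0.0903, 0.2858]
orientation: [-1.251, 1.141, -1.141]
contact_force: [-0.3, -0.2, -0.4]
grip_width: 0.0851
t 14.9 tcp [ 0.5725 -0.0903  0.2858] F [-0.31 -0.2  -0.39] w 0.0851
[[ 0.092  0.     0.996]
 [-0.996  0.     0.092]
 [ 0.    -1.     0.   ]]
```

View pics/w15.png

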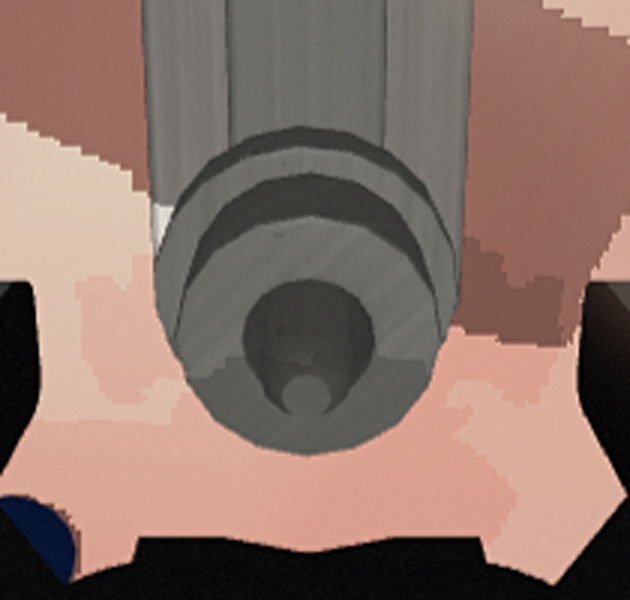

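```bash
python3 -m jog '[[[0,-4,0],0,-1],[[0,-6,0],0,-1],[[-5,-6,-1],0,0.15],[[-10,-6,-2],0,0.15],[[-15,-6,-4],0,0.15],[[-20,-6,-5],0,0.15],[[-25,-6,-6.45],0,0.15],[[-25,-6,-6.45],0,0.15],[[-25,-6,-6.45],0,0.15],[[-25,-6,-6.45],0,0.15]]'
python3 - <<'E'
from h import *
for i in range(5): grab_frame("top")
o,M=st(); f=grab_frame("wrist"); save(f,"w16.png"); print(f["origin"],proj(f,[.4853,.1524,.108])); p0=o["tcp_pos"];
g=grab_frame("scene"); save(g,"s16.png",(220,130,320,220),6)
E
```

```text
clock: 16.2
tcp_pos: [0.4858, 0.1512, 0.3457]
orientation: [-1.25, 1.143, -1.144]
contact_force: [0.3, 0.6, 0.1]
grip_width: 0.0365
t 16.45 tcp [0.4855 0.152  0.3457] F [-0.02 -0.08 -0.1 ] w 0.0358
[[ 0.091  0.     0.996]
 [-0.996 -0.     0.091]
 [ 0.    -1.     0.   ]]
[0.47982999 0.21691301 0.31448054] [[282.28509513 220.38367887]]
```

View pics/w16.png

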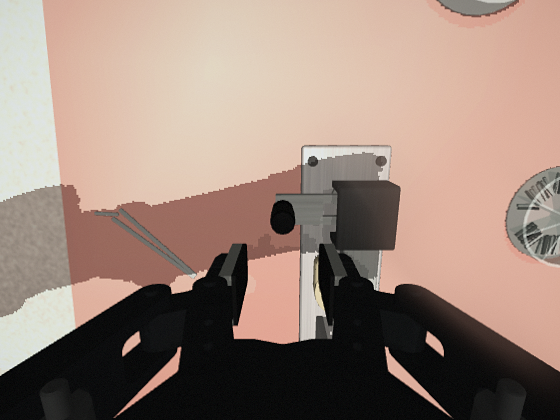

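View pics/s16.png

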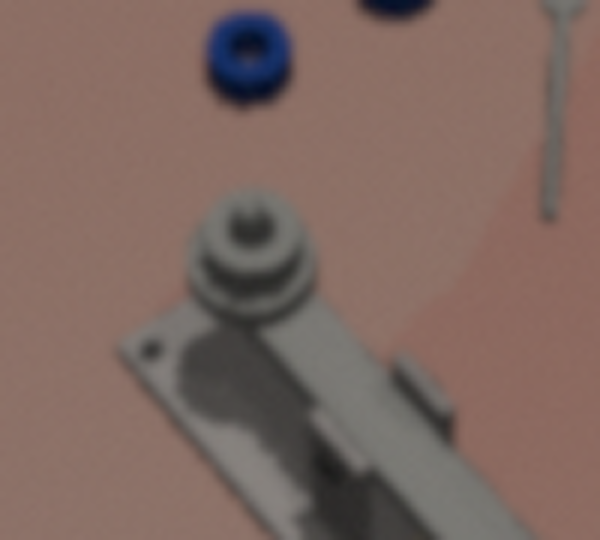

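Run:
```python
from h import *
o,M=st(); f=grab_frame("wrist"); im=cv2.convertScaleAbs(f["image"][180:260,250:350],alpha=2.5,beta=20); cv2.imwrite("pics/w17.png",cv2.resize(im,None,fx=6,fy=6,interpolation=cv2.INTER_CUBIC)); print(f["origin"],proj(f,[[.4853,.1524,.108],[.4853,.1524,.07]]))
```

```text
t 16.55 tcp [0.4854 0.1524 0.3457] F [-0.23 -0.27 -0.06] w 0.0362
[[ 0.091 -0.     0.996]
 [-0.996 -0.     0.091]
 [ 0.    -1.    -0.   ]]
[0.47967184 0.21725027 0.31448008] [[282.41048856 220.872027  ]
 [282.47162418 207.27056613]]
```

View pics/w17.png

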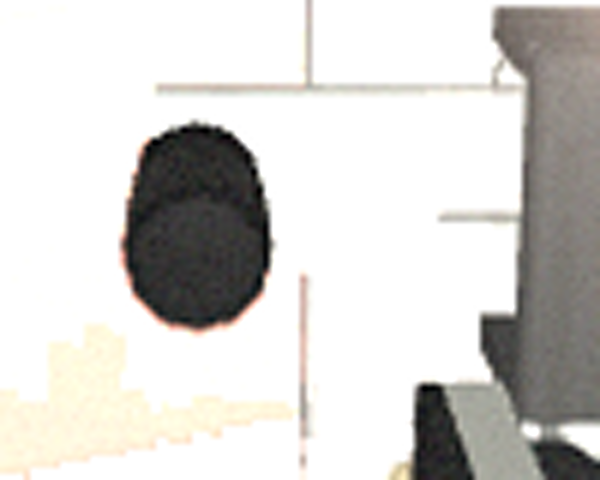

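```bash
python3 -m jog '[[[0.15,3,0.05],0,0.15],[[0.15,6,0.05],0,0.15],[[0.15,7.5,0.05],0,0.15],[[0.15,8.5,0.05],0,0.15],[[0.15,9.3,0.05],0,0.15],[[0.15,9.3,0.05],0,0.15],[[0.15,9.3,0.05],0,0.15]]'
python3 - <<'E'
from h import *
o,M=st(); f=grab_frame("wrist"); im=cv2.convertScaleAbs(f["image"][150:350,180:400],alpha=2,beta=20); cv2.imwrite("pics/w18.png",cv2.resize(im,None,fx=3,fy=3,interpolation=cv2.INTER_CUBIC))
E
```

```text
clock: 17.48
tcp_pos: [0.4862, 0.1513, 0.2532]
orientation: [-1.25, 1.141, -1.141]
contact_force: [-0.1, 0.3, 0.3]
grip_width: 0.0363
t 17.475 tcp [0.4862 0.1513 0.2532] F [-0.1   0.31  0.28] w 0.0363
[[ 0.092  0.001  0.996]
 [-0.996  0.     0.092]
 [-0.    -1.     0.001]]
```

View pics/w18.png

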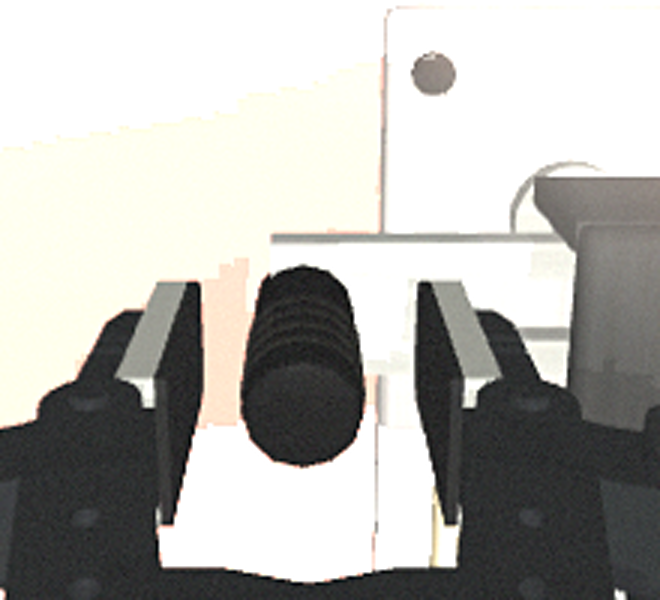

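```bash
python3 -m jog '[[[0,0,-0.1],0,1],[[0,0,-0.1],0,1],[[0,0,-0.1],0,1],[[0,0,-0.1],0,1]]' 60
python3 - <<'E'
from h import *
o,M=st(); f=grab_frame("wrist"); im=cv2.convertScaleAbs(f["image"][150:350,180:400],alpha=2,beta=20); cv2.imwrite("pics/w19.png",cv2.resize(im,None,fx=3,fy=3,interpolation=cv2.INTER_CUBIC))
E
```

```text
clock: 18.02
tcp_pos: [0.4853, 0.1512, 0.2532]
orientation: [-1.25, 1.141, -1.141]
contact_force: [-0.2, -0.5, 5.3]
grip_width: 0.0161
t 18.025 tcp [0.4853 0.1512 0.2532] F [-0.18 -0.53  5.32] w 0.0161
[[ 0.092  0.001  0.996]
 [-0.996  0.001  0.092]
 [-0.    -1.     0.001]]
```

View pics/w19.png

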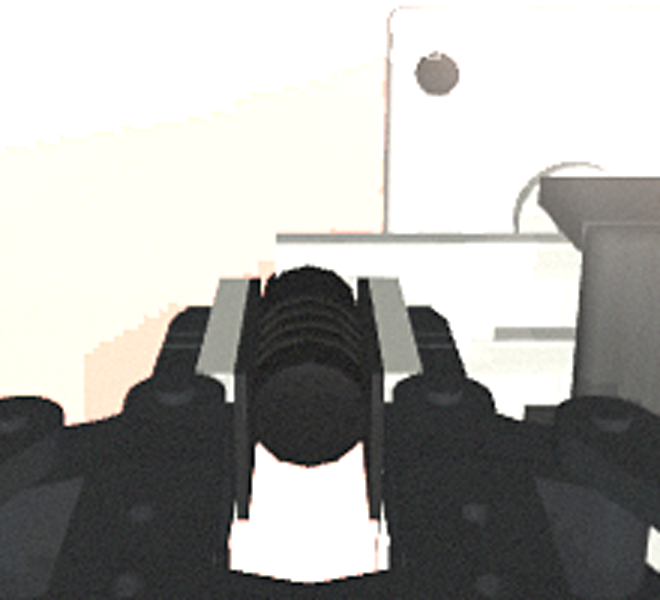

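```bash
python3 -m jog '[[[0,0,-0.4],0,1],[[0,0,-0.8],0,1],[[0,0,-1.2],0,1],[[0,0,-1.5],0,1],[[0,0,-1.75],0,1],[[0,0,-1.75],0,1],[[0,0,-1.75],0,1]]'
python3 - <<'E'
from h import *
o,M=st(); print("tool F",M.T@o["contact_force"]); f=grab_frame("wrist"); im=cv2.convertScaleAbs(f["image"][150:350,180:400],alpha=2,beta=20); cv2.imwrite("pics/w20.png",cv2.resize(im,None,fx=3,fy=3,interpolation=cv2.INTER_CUBIC))
E
```

```text
clock: 18.95
tcp_pos: [0.4691, 0.1497, 0.2533]
orientation: [-1.247, 1.138, -1.143]
contact_force: [8.6, 0.2, -2.3]
grip_width: 0.0163
t 18.95 tcp [0.4691 0.1497 0.2533] F [ 8.61  0.21 -2.28] w 0.0163
[[ 0.091  0.005  0.996]
 [-0.996  0.001  0.091]
 [-0.001 -1.     0.005]]
tool F [0.57702965 2.32536324 8.58215902]
```

View pics/w20.png

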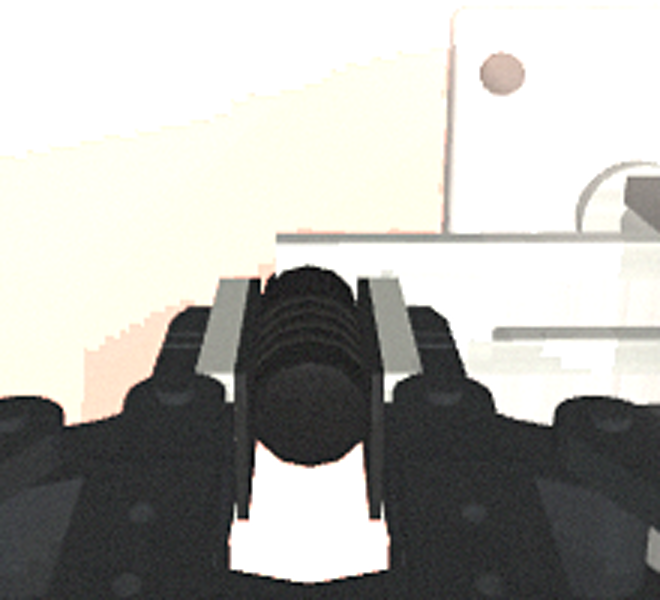

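```bash
python3 -m jog '[[[0,0,-0.15],0,1],[[0,0,-0.15],0,1],[[0,0,-0.15],0,1]]'
python3 - <<'E'
from h import *
for i in range(3):
  grab_frame("top"); o=get_obs(); M=R.from_rotvec(o["orientation"]).as_matrix();print(o["tcp_pos"],"tool F",M.T@o["contact_force"])
E
```

```text
clock: 19.38
tcp_pos: [0.4678, 0.1496, 0.2533]
orientation: [-1.246, 1.138, -1.144]
contact_force: [9.8, 0.5, -2.2]
grip_width: 0.0161
[0.46775587 0.14961602 0.25330055] tool F [1.2530486  2.85737543 9.49634634]
[0.46777218 0.14960814 0.25329551] tool F [0.48627633 2.66992831 9.5764922 ]
[0.46779213 0.14962401 0.25330205] tool F [0.32723728 2.16796246 9.55174083]
```

```bash
python3 -m jog '[[[0.06,-0.4,0],0,1],[[0.12,-0.8,0],0,1],[[0.19,-1.2,0],0,1],[[0.26,-1.6,0],0,1],[[0.26,-1.6,0],0,1],[[0.26,-1.6,0],0,1]]' 80
python3 - <<'E'
from h import *
o,M=st();print("tool F",M.T@o["contact_force"],o["moment"]); f=grab_frame("wrist"); im=cv2.convertScaleAbs(f["image"][150:350,180:400],alpha=2,beta=20); cv2.imwrite("pics/w21.png",cv2.resize(im,None,fx=3,fy=3,interpolation=cv2.INTER_CUBIC)); g=grab_frame("scene"); save(g,"s21.png",(230,150,370,290),4)
E
```

```text
clock: 20.27
tcp_pos: [0.4677, 0.1474, 0.2691]
orientation: [-1.246, 1.138, -1.143]
contact_force: [9.9, 1.4, -5.2]
grip_width: 0.0157
t 20.275 tcp [0.4677 0.1474 0.2691] F [ 9.92  1.37 -5.22] w 0.0157
[[ 0.092  0.005  0.996]
 [-0.996  0.002  0.092]
 [-0.001 -1.     0.005]]
tool F [-0.44701489  5.27229369  9.97204775] [ 0.74183256 -1.68432712  0.05433763]
```

View pics/w21.png

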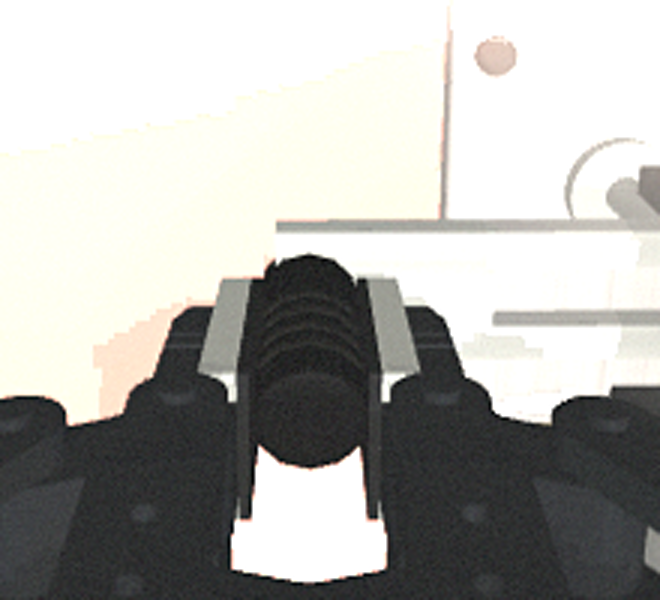

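View pics/s21.png

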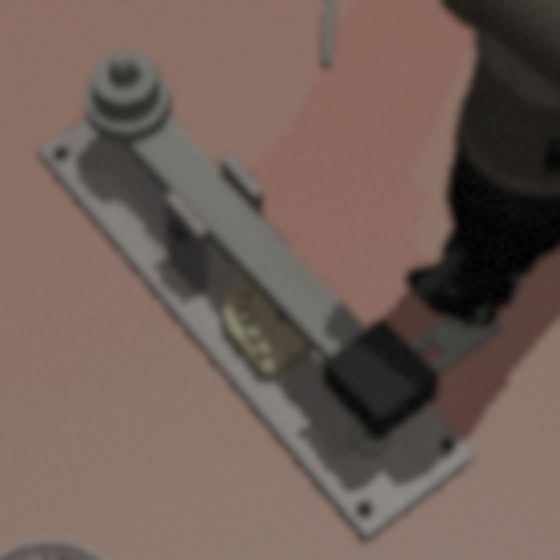

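```bash
python3 -m jog '[[[0.12,-0.5,0],0,1],[[0.27,-1.0,0],0,1],[[0.42,-1.54,0],0,1],[[0.6,-2.05,0],0,1],[[0.78,-2.55,0],0,1],[[0.98,-3.05,0],0,1],[[1.28,-3.7,0],0,1],[[1.58,-4.3,0],0,1],[[1.58,-4.3,0],0,1],[[1.58,-4.3,0],0,1]]' 80
python3 - <<'E'
from h import *
o,M=st();print("tool F",M.T@o["contact_force"],o["moment"]); f=grab_frame("wrist"); im=cv2.convertScaleAbs(f["image"][150:350,180:400],alpha=2,beta=20); cv2.imwrite("pics/w22.png",cv2.resize(im,None,fx=3,fy=3,interpolation=cv2.INTER_CUBIC)); g=grab_frame("scene"); save(g,"s22.png",(230,150,370,290),4.2)
E
```

```text
clock: 21.62
tcp_pos: [0.4685, 0.1286, 0.311]
orientation: [-1.251, 1.139, -1.146]
contact_force: [10.0, -8.1, -10.0]
grip_width: 0.0155
t 21.625 tcp [0.4685 0.1286 0.311 ] F [  9.96  -8.08 -10.05] w 0.0155
[[ 0.09   0.003  0.996]
 [-0.996 -0.003  0.09 ]
 [ 0.004 -1.     0.002]]
tool F [ 8.91451344 10.1033114   9.15867725] [-1.216105   -2.1425146   0.44654515]
```

View pics/w22.png

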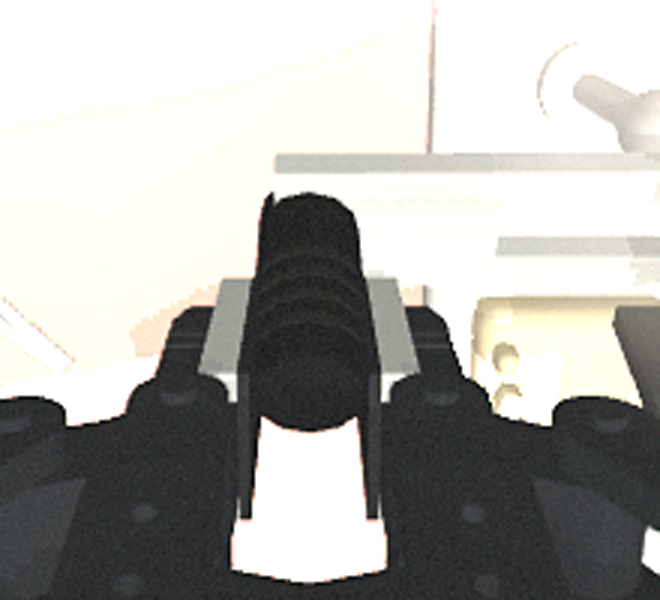

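View pics/s22.png

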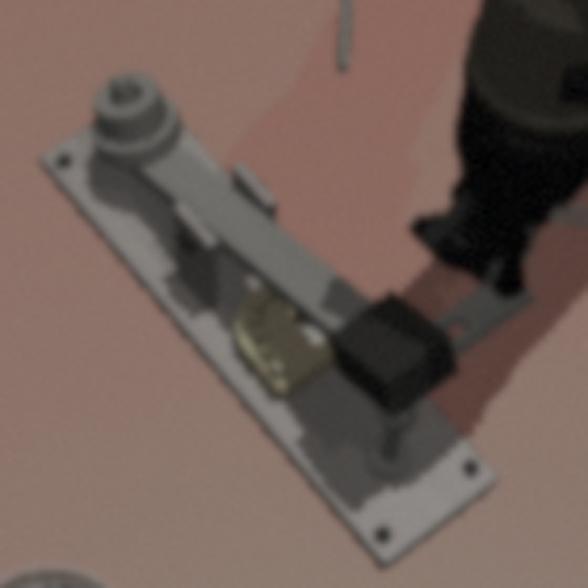

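Run:
```python
from h import *
for i in range(8): grab_frame("top")
o,M=st();print("tool F",M.T@o["contact_force"],o["moment"]); g=grab_frame("scene"); t=grab_frame("top")
save(t,"t23.png",(190,185,345,255),5)
im=cv2.convertScaleAbs(g["image"][150:290,230:370],alpha=2);cv2.imwrite("pics/s23.png",cv2.resize(im,None,fx=4.2,fy=4.2,interpolation=cv2.INTER_CUBIC))
p=np.array([.5635,-.0012,.0946]); 
c,s=np.cos(p[2]),np.sin(p[2]); Rz=np.array([[c,-s,0],[s,c,0],[0,0,1]])
def W(l,th): return Rz@(R.from_rotvec([th,0,0]).as_matrix()@np.array(l))+[p[0],p[1],.08]
print(finger_overhang and proj(g,Rz@np.array([0,.16,.08])+[p[0],p[1],0]))
for th in (0,.1,.3,.34,.38,.42,.46):
  r=proj(g,W((0,-.09,.048),th))[0]; r2=proj(t,W((0,-.09,.048),th))[0]
  cs=[proj(g,W((a,b,h),th))[0] for a,b,h in((-.023,.135,.0165),(-.023,.185,.0165),(.023,.185,.0165),(.023,.135,.0165))]
  ct=[proj(t,W((a,b,h),th))[0] for a,b,h in((-.023,.135,.0165),(-.023,.185,.0165),(.023,.185,.0165),(.023,.135,.0165))]
  print(th,"ring scene",np.round((r-[230,150])*4.2),"top",np.round((r2-[190,185])*5),"corners",np.round((np.array(cs)-[230,150])*4.2).tolist(),np.round((np.array(ct)-[190,185])*5).tolist())
```

```text
t 22.125 tcp [0.4685 0.1286 0.3109] F [10.69 -9.06 -9.05] w 0.0156
[[ 0.091  0.003  0.996]
 [-0.996 -0.004  0.091]
 [ 0.004 -1.     0.002]]
tool F [9.95528085 9.11289251 9.80169553] [-1.29432706 -2.23142411  0.43277319]
[[324.57253353 248.29221355]]
0 ring scene [131.  73.] top [638. 114.] corners [[402.0, 346.0], [460.0, 410.0], [397.0, 458.0], [339.0, 392.0]] [[169.0, 221.0], [64.0, 233.0], [55.0, 137.0], [160.0, 126.0]]
0.1 ring scene [127.  76.] top [646. 115.] corners [[401.0, 333.0], [461.0, 394.0], [397.0, 441.0], [338.0, 379.0]] [[171.0, 218.0], [64.0, 229.0], [55.0, 132.0], [162.0, 122.0]]
0.3 ring scene [122.  88.] top [654. 119.] corners [[395.0, 302.0], [455.0, 352.0], [389.0, 401.0], [331.0, 348.0]] [[184.0, 212.0], [75.0, 221.0], [66.0, 120.0], [174.0, 113.0]]
0.34 ring scene [122.  90.] top [655. 120.] corners [[393.0, 295.0], [453.0, 343.0], [387.0, 391.0], [328.0, 341.0]] [[188.0, 210.0], [79.0, 219.0], [70.0, 118.0], [178.0, 111.0]]
0.38 ring scene [122.  93.] top [655. 120.] corners [[391.0, 288.0], [450.0, 333.0], [384.0, 382.0], [326.0, 334.0]] [[192.0, 209.0], [84.0, 217.0], [75.0, 115.0], [182.0, 109.0]]
0.42 ring scene [122.  97.] top [655. 121.] corners [[388.0, 280.0], [447.0, 323.0], [380.0, 372.0], [323.0, 327.0]] [[197.0, 207.0], [90.0, 215.0], [81.0, 113.0], [187.0, 107.0]]
0.46 ring scene [122. 100.] top [655. 122.] corners [[386.0, 273.0], [444.0, 313.0], [377.0, 361.0], [320.0, 319.0]] [[202.0, 206.0], [97.0, 213.0], [87.0, 110.0], [192.0, 105.0]]
```

View pics/s23.png

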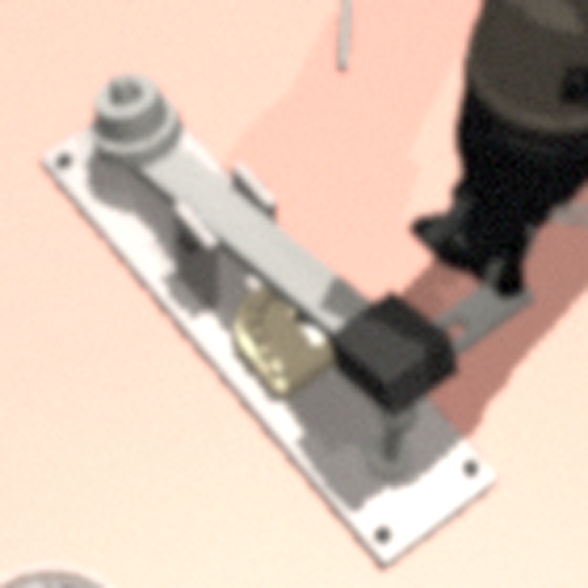

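View pics/t23.png

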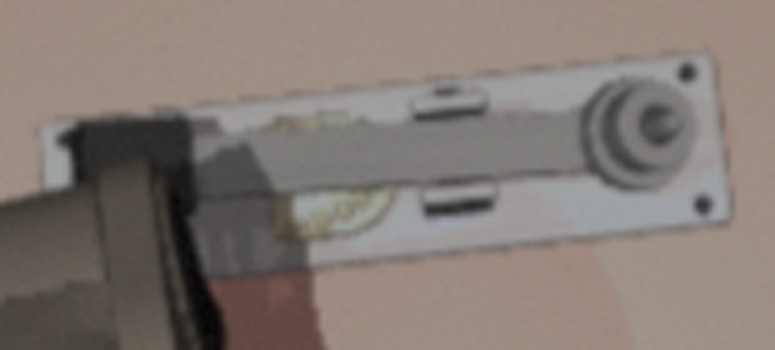

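Run:
```python
from h import *
g=grab_frame("scene"); a=cv2.imread("pics/scene0.png")
def c(im): return cv2.resize(cv2.convertScaleAbs(im[200:280,290:360],alpha=2.2,beta=25),None,fx=5.6,fy=5.6,interpolation=cv2.INTER_CUBIC)
cv2.imwrite("pics/cmp.png",np.hstack([c(a),c(g["image"])]))
```

```text
(no output)
```

View pics/cmp.png

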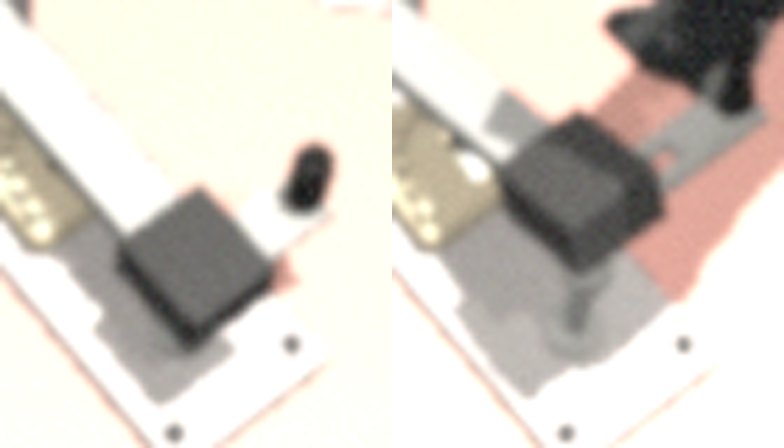

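Run:
```python
from h import *
from scipy.optimize import least_squares
g=grab_frame("scene")
def px(l): return np.array(l)/5.6+[290,200]
I=px([(200,188),(272,260),(195,328),(122,240)]); N=px([(186,112),(268,180),(188,248),(111,185)])
P=np.array([.5635,-.0012,.0946]); Rz=R.from_rotvec([0,0,.0946]).as_matrix()
def W(l,th,d): return Rz@(R.from_rotvec([th,0,0]).as_matrix()@np.array(l))+[P[0]+d[0],P[1]+d[1],.08]
L=lambda h,y:[(-.023,y-.025,h),(-.023,y+.025,h),(.023,y+.025,h),(.023,y-.025,h)]
def res(q):
    h,th,y,dx,dy=q; r=[]
    for l,i,n in zip(L(h,y),I,N): r+=list(proj(g,W(l,0,(dx,dy)))[0]-i)+list(proj(g,W(l,th,(dx,dy)))[0]-n)
    return np.r_[r,np.array([dx,dy])/.002,(y-.16)/.002]
s=least_squares(res,[.02,.3,.16,0,0]);print(s.x,160*np.sin(s.x[1]));print(np.round(s.fun,1))
for th in (.3,.38): 
  print(th,[np.round((proj(g,W(l,th,s.x[3:]))[0]-[290,200])*5.6) for l in L(s.x[0],s.x[2])])
st()
```

```text
[ 0.01508008  0.32292788  0.15976394 -0.00101485 -0.00035641] 50.77511356475435
[ 0.1 -1.3  0.9  0.9  1.1  1.1  0.4  0.5 -0.1  0.2 -0.9 -0.1 -0.8  0.3
 -1.1 -1.1 -0.5 -0.2 -0.1]
0.3 [array([192., 122.]), array([272., 190.]), array([185., 254.]), array([107., 184.])]
0.38 [array([187., 104.]), array([266., 165.]), array([178., 229.]), array([100., 165.])]
t 22.325 tcp [0.4685 0.1286 0.311 ] F [10.86 -8.81 -9.9 ] w 0.016
[[ 0.09   0.003  0.996]
 [-0.996 -0.004  0.091]
 [ 0.004 -1.     0.002]]
```

Run:
```python
from h import *
from scipy.optimize import brentq
f=grab_frame("wrist"); o,M=st(); save(f,"w23.png",(180,150,400,350),3)
hx=np.array([.5642,-.0012]) # hinge; post seen at (.5725,-.091)
yh=np.array([-np.sin(.094),np.cos(.094)])
def ray2(row,col,tcp):
    oo,d=ray(f,col,row); oo=oo+np.array(tcp)-o["tcp_pos"]
    # project to (s along jig y, z)
    return np.array([(oo[:2]-hx)@yh,oo[2]-.08]),np.array([d[:2]@yh,d[2]])
a,d=ray2(229.3,297,[.4691,.1497,.2533])
s=.173; z0=a[1]+d[1]*(s-a[0])/d[0]; print("z of edge at theta0 (expect about -.016..-.01)",z0)
for z in(z0,-.013,-.010):
  r=np.hypot(.173,z); ph=np.arctan2(z,.173)
  a,d=ray2(204.5,297,o["tcp_pos"])
  F=lambda th:(lambda p:(p-a)[0]*d[1]-(p-a)[1]*d[0])(r*np.array([np.cos(ph+th),np.sin(ph+th)]))
  for lo in np.arange(0.05,.65,.05):
    if F(lo)*F(lo+.05)<0: th=brentq(F,lo,lo+.05); print(z,"theta",th,160*np.sin(th))
```

```text
t 22.375 tcp [0.4685 0.1287 0.3109] F [ 10.89  -8.55 -10.24] w 0.0156
[[ 0.091  0.003  0.996]
 [-0.996 -0.004  0.091]
 [ 0.004 -1.     0.002]]
z of edge at theta0 (expect about -.016..-.01) -0.004105688321032169
-0.004105688321032169 theta 0.33105502988663094 52.006552129911995
-0.013 theta 0.38633376656638074 60.28718961552099
-0.01 theta 0.36726088654045796 57.449652515899615
```

View pics/w23.png

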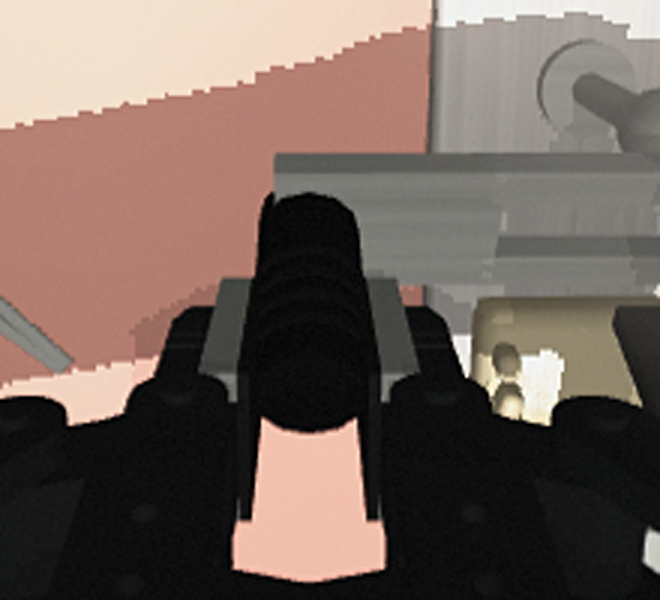

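Run:
```python
from h import *
f=grab_frame("wrist"); im=cv2.convertScaleAbs(f["image"][200:310,240:330],alpha=6,beta=0); cv2.imwrite("pics/k23.png",cv2.resize(im,None,fx=5,fy=5,interpolation=cv2.INTER_CUBIC))
a=cv2.imread("pics/w20.png"); im=cv2.convertScaleAbs(a[150:480,180:450],alpha=3,beta=-60*3+0); cv2.imwrite("pics/k20.png",cv2.resize(cv2.convertScaleAbs(a[150:480,180:450].astype(float)-20,alpha=4),None,fx=5/3,fy=5/3))
```

```text
(no output)
```

View pics/k23.png

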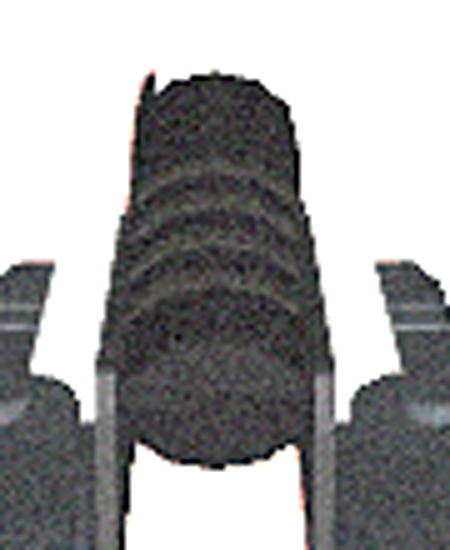

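View pics/k20.png

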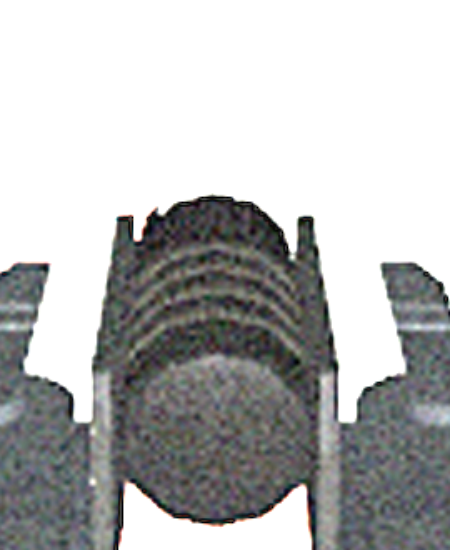

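```bash
python3 -m jog '[[[0.1,-0.1,0],0,1],[[0.2,-0.2,0],0,1],[[0.2,-0.2,0],0,1],[[0.2,-0.2,0],0,1],[[0.2,-0.2,0],0,1],[[0.2,-0.2,0],0,1],[[0.2,-0.2,0],0,1],[[0.2,-0.2,0],0,1]]' 80
python3 - <<'E'
from h import *
o,M=st();print("tool F",M.T@o["contact_force"],np.abs(o["qvel"]).max())
g=grab_frame("scene"); save(g,"s24.png"); t=grab_frame("top"); save(t,"t24.png")
im=cv2.convertScaleAbs(g["image"][150:290,230:370],alpha=2);cv2.imwrite("pics/s24c.png",cv2.resize(im,None,fx=4.2,fy=4.2,interpolation=cv2.INTER_CUBIC))
o,M=st()
E
```

```text
clock: 23.42
tcp_pos: [0.4688, 0.1262, 0.3131]
orientation: [-1.252, 1.138, -1.147]
contact_force: [11.3, -8.8, -7.8]
grip_width: 0.0153
t 23.425 tcp [0.4688 0.1262 0.3131] F [11.33 -8.76 -7.83] w 0.0153
[[ 0.09   0.003  0.996]
 [-0.996 -0.004  0.09 ]
 [ 0.004 -1.     0.003]]
tool F [ 9.71310708  7.90185806 10.47311106] 0.0021805853090749146
t 23.525 tcp [0.4688 0.1263 0.3131] F [ 9.8  -9.06 -9.01] w 0.0154
[[ 0.09   0.003  0.996]
 [-0.996 -0.004  0.09 ]
 [ 0.004 -1.     0.003]]
```

View pics/s24c.png

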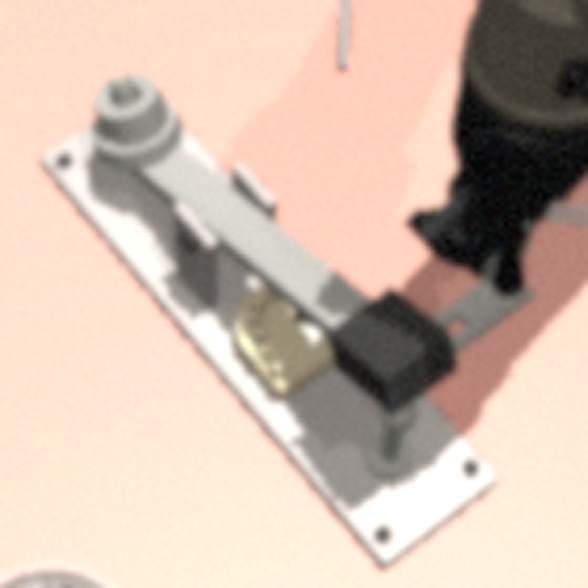

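View pics/t24.png

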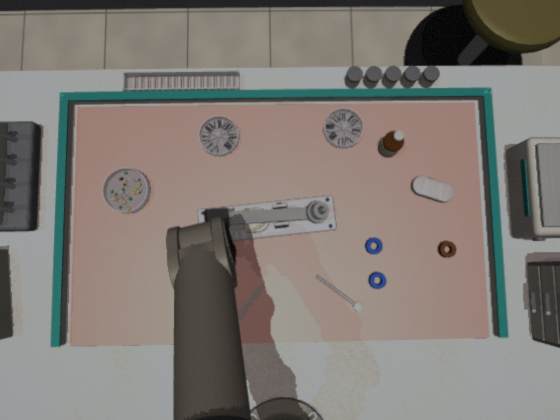

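Run:
```python
from h import *
g=grab_frame("scene"); a=cv2.imread("pics/scene0.png")
def c(im,x,y): return cv2.resize(cv2.convertScaleAbs(im[y:y+40,x:x+40],alpha=1.6,beta=10),None,fx=10,fy=10,interpolation=cv2.INTER_CUBIC)
cv2.imwrite("pics/cmp2.png",np.hstack([c(a,325,215),c(g["image"],335,200)]))
```

```text
(no output)
```

View pics/cmp2.png

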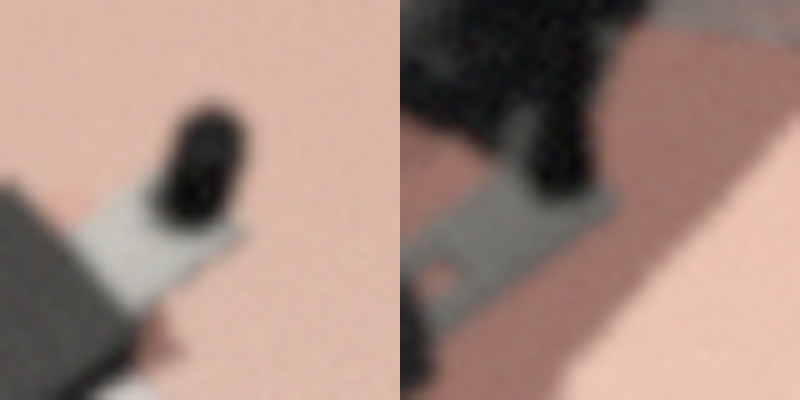

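Run:
```python
from h import *
from scipy.optimize import least_squares
g=grab_frame("scene"); Rz=R.from_rotvec([0,0,.0946]).as_matrix()
def W(l,th): return Rz@(R.from_rotvec([th,0,0]).as_matrix()@np.array(l))+[.5635,-.0012,.08]
for zs in(-.016,-.013,-.010,-.004):
  a=least_squares(lambda q:proj(g,W((q[0],q[1],zs),0))[0]-[349.3,238.3],[-.075,.173]).x
  b=least_squares(lambda q:proj(g,W((a[0]-q[0],a[1],zs),q[1]))[0]-[356.5,220.5],[.017,.35]).x
  print(zs,a,"latch",b[0],"th",b[1],160*np.sin(b[1]))
```

```text
-0.016 [-0.07038646  0.17232838] latch 0.01715637896545536 th 0.383125319257012 59.81136426452315
-0.013 [-0.06917053  0.17311954] latch 0.017944192291552235 th 0.37029991335495854 57.90320529913831
-0.01 [-0.0679546   0.17391071] latch 0.018692916186110124 th 0.3579933231740718 56.06327724923665
-0.004 [-0.06552274  0.17549303] latch 0.020078379770583677 th 0.3348805573154898 52.58501834020929
```

Run:
```python
from bench import hand_in
print(hand_in())
```

```text
the job is handed in; nothing more can be done
None
```

I finished the job and handed it in at about 24 s of the 66 s allowed. The wide ring went on the tail post first, then the narrow one. I then pulled the latch knob out against its spring and lifted the beam. It was handed in with the gripper still holding the beam up.

**Last checks:**
- **Rings:** both were seated and stacked on the post in the scene view, and they still looked so with the beam raised.
- **Latch:** it was out about 17 to 18 mm. The spring force of roughly 10 N and the camera measurement agree on that.
- **Steadiness:** the arm was nearly still, with joint speeds of about 0.002 rad/s.
- **Other objects:** in the last top view the dishes, bottle, case, mirror and the blue and brown look-alike rings were where they started. The arm partly hid the tweezers, but nothing came near them.

**Where the checks disagreed:** most readings put the socket 56 to 60 mm above the ball, and my best estimate is about 58 mm. A cruder fit to the housing corners gave about 51 mm, before I raised it a final 2 mm.

**Side load:** the gripper also carried about 9 N sideways and 8 to 9 N downward, more than the weight of the beam alone. The likely cause is that the knob does not turn freely between the pads. Both are well inside the force limits.

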